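# Lay out a drinks setting in the butler's pantry

## Task

Lay out the drinks setting around the square plate: the white pot in the middle of the plate with the wooden lid centred on it, the glass tumbler in the middle of the coaster to the left of the plate, the steel jigger on the middle of the coaster to its right, and the pepper mill on the middle of the coaster behind it. Left, right and behind are as the robot sees them from its base (behind is the far side of the plate). Keep all five things upright and don't knock over or push away the amber jar that stands among them.

Things in the scene. Friction and masses are not known exactly. Their poses are not given: they have to be found in the camera images.
- plate: square tan stoneware plate, 130 x 130 mm, fixed to the counter; flat floor 8 mm above the counter, narrow lip (6 mm wide) round the edge up to 14 mm. Origin: centre of its underside, on the counter; x points away from the robot and y to the robot's left, within 0.25 rad of the world's x and y
- coaster_a: one of three identical round cork coasters, 95 mm across, 5 mm thick, fixed to the counter. Origin: centre of its underside, on the counter. One coaster lies left (+y side) of the square plate, one right (-y side), one behind it (+x side, away from the robot), 120 to 150 mm from the plate's centre; which of the three names lies where changes from start to start
- coaster_b: one of three identical round cork coasters, 95 mm across, 5 mm thick, fixed to the counter. Origin: centre of its underside, on the counter. One coaster lies left (+y side) of the square plate, one right (-y side), one behind it (+x side, away from the robot), 120 to 150 mm from the plate's centre; which of the three names lies where changes from start to start
- coaster_c: one of three identical round cork coasters, 95 mm across, 5 mm thick, fixed to the counter. Origin: centre of its underside, on the counter. One coaster lies left (+y side) of the square plate, one right (-y side), one behind it (+x side, away from the robot), 120 to 150 mm from the plate's centre; which of the three names lies where changes from start to start
- pot: small white ceramic pot (ramekin), round, open on top and empty, 42 mm high, 56 mm across at the foot and 62 mm at the rim, wall 4 mm, 0.15 kg. Loose, starts upright on the counter. Origin: centre of its underside; z up its axis.
- pot_lid: pale wooden lid of the pot: flat-bottomed disc 66 mm across and 8 mm thick that simply rests on the pot's rim, with a round knob on top, 22 mm across from 14 to 34 mm above the underside (14 mm neck below that), 50 g. Loose, starts upright on the counter. Origin: centre of its underside; z up its axis.
- tumbler: clear glass tumbler, open on top, 85 mm high, 54 mm across at the foot and 60 mm at the rim, 0.22 kg. Loose, starts upright on the counter. Origin: centre of its underside; z up its axis.
- mill: turned mid-brown wooden pepper mill, 90 mm high with a small steel bead on top; 46 mm across at the foot, 32 mm at the waist (30 to 52 mm up), 42 mm at the head (64 mm up), 0.16 kg. Loose, starts upright on the counter. Origin: centre of its underside; z up its axis.
- jigger: steel double-cone bar measure (jigger), 75 mm high, 42 mm across at foot and rim, waist 30 mm across at 38 mm up, 0.10 kg. Loose, starts upright on the counter. Origin: centre of its underside; z up its axis.
- jar: closed amber glass jar with a black cap, 85 mm high, 52 mm across; not part of the job, to be left where it stands. Loose; origin: centre of its underside

How it is judged:
At the end, for the whole second after the job is handed in: Tumbler on the left (+y) coaster, jigger on the right (-y), mill on the one behind (+x), pot on the plate: each within 15 mm of the centre; lid on the pot's rim within 10 mm of centred; all five upright within 0.1 rad, released and at rest (((y of coaster_a in the frame of plate above 0.08 m and horizontal distance between tumbler and coaster_a below 0.015 m) or (y of coaster_b in the frame of plate above 0.08 m and horizontal distance between tumbler and coaster_b below 0.015 m) or (y of coaster_c in the frame of plate above 0.08 m and horizontal distance between tumbler and coaster_c below 0.015 m)) and ((y of coaster_a in the frame of plate below -0.08 m and horizontal distance between jigger and coaster_a below 0.015 m) or (y of coaster_b in the frame of plate below -0.08 m and horizontal distance between jigger and coaster_b below 0.015 m) or (y of coaster_c in the frame of plate below -0.08 m and horizontal distance between jigger and coaster_c below 0.015 m)) and ((x of coaster_a in the frame of plate above 0.08 m and horizontal distance between mill and coaster_a below 0.015 m) or (x of coaster_b in the frame of plate above 0.08 m and horizontal distance between mill and coaster_b below 0.015 m) or (x of coaster_c in the frame of plate above 0.08 m and horizontal distance between mill and coaster_c below 0.015 m)) and horizontal distance between pot and plate below 0.015 m and horizontal distance between pot_lid and pot below 0.01 m and z of pot_lid in the frame of pot between 0.039 and 0.046 m and angle between each of pot, pot_lid, tumbler, mill, jigger's own z axis and vertical below 0.1 rad and linear speed of each of pot, pot_lid, tumbler, mill, jigger below 0.02 m/s and angular speed of each of pot, pot_lid, tumbler, mill, jigger below 0.2 rad/s); the robot touches nothing.
It fails at once if the amber jar is moved by more than 30 mm or tipped (distance of jar from where it was at the start of the episode above 0.03 m or angle between jar's own z axis and vertical above 0.5 rad).
It fails at once if one of the five things is tipped over (angle between any of pot, pot_lid, tumbler, mill, jigger's own z axis and vertical above 0.8 rad).
It also fails if it takes over 128 s, if anything falls off the work surface, if the arm or the gripper's body presses on something with over 40 N, if the wrist force passes 120 N, or if a joint passes its speed limit or range.

## Robot

A 6-joint arm with a two-finger parallel gripper is mounted at the origin on the work surface. World frame = base frame: x ahead of the robot, y to its left, z up, the work surface at z = 0. Lengths are in m, angles in rad, forces in N, time in s.
With the tool pointing down it reaches from about 0.35 to 1 m from the base axis. Payload 7.1 kg.
Tool frame: the origin (TCP) lies between the finger pads; the fingertips stand 19 mm ahead of it and the grasp point (between the pads) is the TCP; z points along the fingers, y is the line along which they close (so a half turn about z gives the same grasp; the last joint's range is limited). The gripper opens to 85 mm and grips with 20 to 120 N. Pads are 22 mm wide; open, the fingers measure 114 mm over their backs; the gripper's body (76 mm by 85 mm) begins 54 mm behind the grasp point. The pads swing forward as they close: fully open they stand 13 mm farther back than shut.
Start: joints at [1.141, 0.423, 1.63, -0, 1.089, -0.019], TCP at [0.25, 0.573, 0.225] pointing down, gripper open.
Joint ranges: [-3, 3], [-0.9, 2.11], [0.09, 2.58], [-1.31, 4.45], [0.11, 2.69], [-2.54, 2.54]. Speed limits (rad/s): [2.39, 2.39, 3.01, 3.14, 3.14, 3.14].

## Interface

Orientations are given as a rotation vector (axis times angle).
In Python, from workcell import robot gives the robot as it stands. The module is installed in compiled form; this text tells all that it offers. Calls block until the motion is done:
- robot.move_pose(position, orientation): joint-space move of the TCP to a pose.
- robot.servo_line(position, max_speed=0.15, attitude=None, until_force=None): straight line of the TCP; attitude=None keeps the orientation; max_speed is the mean speed in m/s. With until_force (N) it stops when the force on the tool has changed by that much, and returns True; else False.
- robot.set_joints(angles): joint-space move.
- robot.gripper_to(opening, strength=None): opening from 0.0 (shut) to 1.0 (fully open); strength is the grip in N (None keeps the last); returns when the fingers have stopped.
- robot.sleep(seconds).
- robot.inverse_kinematics(position, orientation): joint angles nearest the present ones, or None.
- robot.camera(name): name is "scene" or "top" or "wrist"; returns a dict with "pixels" (384x512x3 uint8, red, green, blue), "z_map" (384x512 float32, m along the optical axis (not along the pixel's ray), 0 where there is no reading), "intrinsics" (3x3 intrinsics, pixels), "rvec" (rotation vector, rad) and "tvec" (3), from world to camera coordinates, as OpenCV has them. Camera axes: x right, y down, z forward; pixel columns grow to the right and rows downward; lengths in m; the calibration is good to about 2 mm. A picture is of the moment at which its call begins.
A pose or a line that the arm cannot do raises robot.PlanningError and nothing moves.
- robot.sign_off(): hands the job in; it is judged then, once.
Trained networks look in a picture, given as the dict that the camera call returned (one of the last four; its "shot" number tells which), for a name from the list of things; names that differ only in an ending like _2 or _b are one class to them, and where a whole thing is asked for, a point or a joint stands for the part that bears it (a point fixed in the world has none). Each returns a list of dicts, best first, with "p" (0 to 1); they miss things now and then, are a little off and sometimes report something else, mostly with a low value. They report only what shows in the picture. A call takes as long as a camera call.
- robot.spot_in(picture, label): "pixel" ([column, row] in pixels, amid what is visible of it).
Readings, each from a call of its own:
- robot.read_time(): time.
- robot.read_q(): joint angles.
- robot.read_dq(): joint speeds.
- robot.read_joint_efforts(): joint torques, N m.
- robot.read_position(): TCP position.
- robot.read_tool_rot(): TCP orientation.
- robot.read_force(): force on the tool from outside, world axes, zero at the start.
- robot.read_wrist_torque(): the same for the moment, N m.
- robot.read_opening(): opening from 0.0 (shut) to 1.0 (fully open).
- robot.read_finger_force(): force on a finger pad.
Only numpy, scipy, OpenCV 4.12 (cv2) and the standard library are available. Lean on these libraries where they do the work, as an engineer would, in place of code of your own. Each camera call takes 0.05 s, during which the arm holds its last target. There are 200 camera calls.

## Working session

There is one attempt and no reset: what is moved stays moved. The work goes in short steps, each a Python script; the robot and the scene stay as the last script left them, time stands still between calls to the robot, and variables do not carry over. Pictures are saved under pics/ and viewed, at most 14 in all, crops included, and the job is handed in when it is done.

```bash
mkdir -p pics; cat > h.py <<'E'
import numpy as np, cv2
from workcell import robot
names=["plate","coaster_a","pot","pot_lid","tumbler","mill","jigger","jar"]
def world(pic):
    K=pic["intrinsics"];R=cv2.Rodrigues(np.array(pic["rvec"],float))[0];t=np.array(pic["tvec"],float).ravel()
    z=pic["z_map"];v,u=np.mgrid[:z.shape[0],:z.shape[1]]
    c=np.stack([(u-K[0,2])/K[0,0]*z,(v-K[1,2])/K[1,1]*z,z],-1)
    return (c-t)@R
def ray(pic,px,h):
    K=pic["intrinsics"];R=cv2.Rodrigues(np.array(pic["rvec"],float))[0];t=np.array(pic["tvec"],float).ravel()
    d=R.T@np.array([(px[0]-K[0,2])/K[0,0],(px[1]-K[1,2])/K[1,1],1]);o=-R.T@t
    return o+d*(h-o[2])/d[2]
def save(pic,n): cv2.imwrite(f"pics/{n}.png",pic["pixels"][:,:,::-1])
E
python3 - <<'E'
from h import *
np.set_printoptions(precision=3,suppress=True)
for cam in["top","scene"]:
    p=robot.camera(cam);save(p,cam);W=world(p)
    R=cv2.Rodrigues(np.array(p["rvec"],float))[0];print(cam,"at",-R.T@np.array(p["tvec"]).ravel(), p["intrinsics"][0,0])
    for n in names:
        for d in robot.spot_in(p,n)[:4]:
            u,v=map(int,np.round(d["pixel"]));print(n,round(d["p"],2),(u,v),W[v,u])
print(robot.read_tool_rot(),robot.read_time())
E
```

```text
top at [0.414 0.019 1.023] 466.0525366469026
coaster_a 0.88 (302, 156) [ 0.603 -0.106  0.008]
coaster_a 0.68 (370, 202) [ 0.501 -0.254  0.008]
coaster_a 0.58 (250, 217) [0.468 0.009 0.009]
coaster_a 0.48 (168, 138) [0.626 0.178 0.08 ]
pot 0.97 (108, 190) [0.527 0.319 0.007]
pot 0.44 (316, 215) [ 0.472 -0.135  0.009]
pot_lid 0.81 (118, 144) [0.624 0.294 0.031]
tumbler 0.77 (162, 190) [0.527 0.201 0.009]
jigger 0.61 (167, 245) [0.407 0.183 0.04 ]
jar 0.96 (115, 247) [0.404 0.278 0.087]
scene at [ 0.826 -0.323  0.806] 363.34029970225475
plate 0.56 (189, 223) [ 0.475 -0.12   0.006]
coaster_a 0.94 (234, 249) [ 0.603 -0.102  0.006]
coaster_a 0.88 (223, 186) [0.471 0.011 0.008]
coaster_a 0.78 (155, 268) [ 0.494 -0.25   0.007]
pot 0.64 (306, 119) [0.508 0.331 0.009]
pot_lid 0.73 (335, 147) [0.628 0.297 0.011]
tumbler 0.82 (282, 143) [0.536 0.168 0.082]
mill 0.88 (318, 168) [0.645 0.169 0.071]
jigger 0.74 (249, 123) [0.425 0.174 0.071]
jar 0.72 (269, 100) [0.411 0.278 0.064]
[0.641 3.076 0.   ] 0.9
```

View pics/top.png

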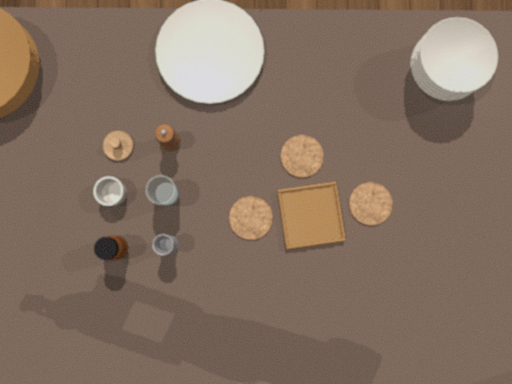

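View pics/scene.png

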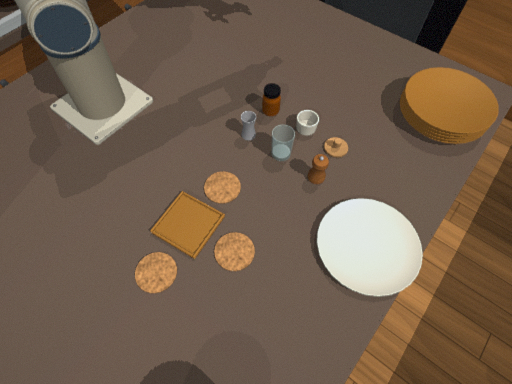

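The top view shows the mill (165,133), lid (118,145), pot (110,191), tumbler (162,191), jigger (164,244) and jar (108,248). The plate is at (311,216) and the coasters are at (251,218), (302,156) and (371,204). The networks agree with this, apart from a false "pot" on the plate. Next I fit the positions from depth and known sizes.

```bash
cat > m.py <<'E'
from h import *
from scipy.optimize import least_squares
np.set_printoptions(precision=4,suppress=True)
P=[robot.camera(c) for c in("top","scene")]
cl=[world(p).reshape(-1,3) for p in P]
H=cv2.cvtColor(P[0]["pixels"],cv2.COLOR_RGB2HSV)
for h in[(10,100,60)]:pass
# rough, slab, radius (outer)
obj=dict(pot=((.527,.31),(.030,.048),.030),lid=((.625,.29),(.011,.040),.011),lid_disc=((.625,.29),(.004,.0105),.033),tumbler=((.53,.185),(.04,.09),.029),
 mill=((.635,.17),(.057,.070),.021),mill_top=((.635,.17),(.08,.099),.0),jigger=((.42,.18),(.064,.08),.021),jar=((.405,.275),(.03,.09),.026))
for n,(c,s,r) in obj.items():
    for k,w in enumerate(cl):
        q=w[(np.hypot(w[:,0]-c[0],w[:,1]-c[1])<.055)&(w[:,2]>s[0])&(w[:,2]<s[1])]
        if len(q)<5: print(n,k,len(q));continue
        f=least_squares(lambda a:np.hypot(q[:,0]-a[0],q[:,1]-a[1])-r,q[:,:2].mean(0),loss="soft_l1",f_scale=.002)
        e=np.hypot(q[:,0]-f.x[0],q[:,1]-f.x[1])-r
        print(n,k,len(q),"mean",q.mean(0),"bbmid",(q[:,:2].max(0)+q[:,:2].min(0))/2,"ext",np.ptp(q,axis=0),"fit",f.x,"rms",e.std())
# plate + coasters: brown colour blobs
for k,(p,h0) in enumerate(zip(P,cl)):
    H=cv2.cvtColor(p["pixels"],cv2.COLOR_RGB2HSV);W=h0.reshape(384,512,3)
    m=((H[...,1]>110)&(H[...,2]>70)&(W[...,0]>.38)&(W[...,0]<.7)&(W[...,1]<.08)&(W[...,1]>-.35)&(W[...,2]<.05)).astype(np.uint8)
    m=cv2.morphologyEx(m,cv2.MORPH_CLOSE,np.ones((3,3)))
    cs,_=cv2.findContours(m,cv2.RETR_EXTERNAL,cv2.CHAIN_APPROX_NONE)
    for c in cs:
        if cv2.contourArea(c)<300: continue
        sq=cv2.minAreaRect(c)
        for hh in(.005,.014):
            w=np.array([ray(p,u,hh)[:2] for u in c[:,0,:]]);r=cv2.minAreaRect((w*1000).astype(np.float32));print(k,hh,r)
E
python3 m.py
```

```text
pot 0 253 mean [0.5219 0.3107 0.0403] bbmid [0.5218 0.3084] ext [0.0616 0.0614 0.0177] fit [0.5213 0.3072] rms 0.001374927806871207
pot 1 192 mean [0.523  0.3098 0.0386] bbmid [0.5219 0.3107] ext [0.0612 0.0629 0.0156] fit [0.5228 0.3092] rms 0.001518152771918079
lid 0 187 mean [0.6239 0.2986 0.0227] bbmid [0.6267 0.2989] ext [0.0604 0.0617 0.0275] fit [0.6243 0.3008] rms 0.009058753724288594
lid 1 86 mean [0.6301 0.2981 0.0271] bbmid [0.6318 0.2966] ext [0.053  0.055  0.0279] fit [0.6279 0.3031] rms 0.007407816949557374
lid_disc 0 531 mean [0.6245 0.2967 0.0079] bbmid [0.6251 0.2931] ext [0.1076 0.1034 0.0065] fit [0.6273 0.3018] rms 0.01020645813134635
lid_disc 1 275 mean [0.6281 0.2957 0.0082] bbmid [0.6204 0.2884] ext [0.0774 0.0901 0.0064] fit [0.6244 0.311 ] rms 0.009451788658028796
tumbler 0 369 mean [0.5214 0.1946 0.0711] bbmid [0.5192 0.1908] ext [0.059  0.0588 0.049 ] fit [0.5185 0.1896] rms 0.0011089246270482576
tumbler 1 505 mean [0.5205 0.1928 0.0662] bbmid [0.5196 0.1924] ext [0.0604 0.0599 0.0486] fit [0.5207 0.1919] rms 0.0011201770789161234
mill 0 15 mean [0.6227 0.1
[... 1440 characters left out ...]
5, 91.60541534423828), 39.153900146484375)
1 0.005 ((605.3933715820312, -104.13422393798828), (93.49543762207031, 93.5767822265625), 39.15180206298828)
1 0.014 ((607.8739624023438, -106.58958435058594), (92.44538116455078, 92.52584075927734), 39.15168380737305)
1 0.005 ((471.64874267578125, -120.86426544189453), (135.8999786376953, 134.27439880371094), 8.270111083984375)
1 0.014 ((475.63140869140625, -123.13175201416016), (134.373779296875, 132.76641845703125), 8.270112991333008)
1 0.005 ((468.83294677734375, 8.898994445800781), (93.0741958618164, 96.22065734863281), 39.821266174316406)
1 0.014 ((472.84722900390625, 5.174125671386719), (92.02888488769531, 95.1400146484375), 39.8213005065918)
```

```bash
cat >> h.py <<'E'
def ori(a): # tool down, closing direction at angle a from world x
    f=(a+np.pi/2)/2; return np.pi*np.array([np.cos(f),np.sin(f),0])
A=np.pi/4
def pick(xy,g,width=1.0,force=35,zt=.22,a=A):
    robot.gripper_to(width)
    robot.move_pose([*xy,zt],ori(a))
    robot.servo_line([*xy,g],max_speed=.12)
    robot.gripper_to(0.0,strength=force)
    o=robot.read_opening();robot.servo_line([*xy,zt],max_speed=.12)
    print("pick",xy,"opening",o,robot.read_opening(),"ff",robot.read_finger_force(),"t",robot.read_time())
def place(xy,z,rel,zt=.22,a=A):
    robot.move_pose([*xy,zt],ori(a))
    robot.servo_line([*xy,z+.006],max_speed=.12)
    hit=robot.servo_line([*xy,z-.003],max_speed=.02,until_force=4)
    print("hit",hit,robot.read_position())
    robot.gripper_to(rel); robot.servo_line([*xy,zt],max_speed=.15)
    print("t",robot.read_time())
E
python3 - <<'E'
from h import *
pick((.522,.309),.027)
place((.4725,-.1225),.027+.008,.95)
robot.move_pose([.60,.297,.25],ori(A))
p=robot.camera("wrist");save(p,"w1");p2=robot.camera("top");save(p2,"t2")
for q in(p,p2):
    for n in("pot_lid","pot"): print(n,[(d["p"],d["pixel"],ray(q,d["pixel"],.03)) for d in robot.spot_in(q,n)[:2]])
E
```

```text
pick (0.522, 0.309) opening 0.6879357520724326 0.6787774085439184 ff 37.742003286257386 t 6.5417
hit True [ 0.47301743 -0.12269117  0.03639009]
t 11.8583
pot_lid [(0.88, [271.5, 167.6], array([0.6189901, 0.3037048, 0.03     ]))]
pot [(0.39, [0.5, 302.4], array([ 0.49398744, -0.08153289,  0.03      ]))]
pot_lid [(0.56, [116.0, 144.2], array([0.62344999, 0.29814484, 0.03      ]))]
pot [(0.85, [312.7, 216.5], array([ 0.46760382, -0.12455634,  0.03      ]))]
```

View pics/w1.png

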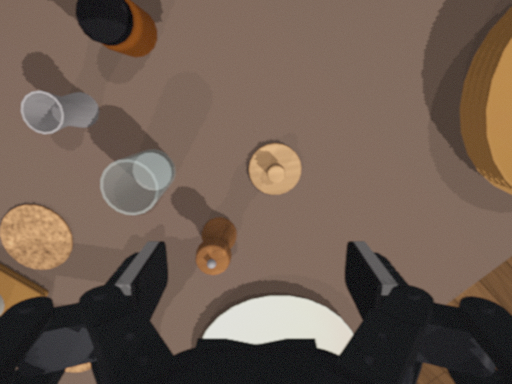

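```bash
python3 - <<'E'
from h import *
np.set_printoptions(precision=4,suppress=True)
p=robot.camera("wrist");w=world(p).reshape(-1,3)
q=w[(np.hypot(w[:,0]-.622,w[:,1]-.298)<.05)]
for lo,hi in((.005,.012),(.02,.04),(.030,.04)):
    s=q[(q[:,2]>lo)&(q[:,2]<hi)];print(lo,len(s),s.mean(0),(s.max(0)+s.min(0))/2,np.ptp(s,axis=0))
w=world(robot.camera("top")).reshape(-1,3);s=w[(np.hypot(w[:,0]-.47,w[:,1]+.123)<.055)&(w[:,2]>.042)&(w[:,2]<.06)]
print("pot",len(s),s.mean(0),(s.max(0)+s.min(0))/2,np.ptp(s,axis=0))
w=world(robot.camera("scene")).reshape(-1,3);s=w[(np.hypot(w[:,0]-.47,w[:,1]+.123)<.055)&(w[:,2]>.042)&(w[:,2]<.06)]
print("pot",len(s),s.mean(0),(s.max(0)+s.min(0))/2,np.ptp(s,axis=0))
E
```

```text
0.005 1783 [0.6259 0.3028 0.0077] [0.627  0.3019 0.0076] [0.0643 0.0644 0.005 ]
0.02 282 [0.6259 0.3026 0.0326] [0.6267 0.3024 0.0281] [0.0212 0.0207 0.0146]
0.03 249 [0.6267 0.3022 0.0335] [0.6272 0.3021 0.0328] [0.0202 0.0202 0.0054]
pot 195 [ 0.4726 -0.1258  0.0501] [ 0.4718 -0.1237  0.0489] [0.0588 0.0618 0.013 ]
pot 183 [ 0.4733 -0.1216  0.0485] [ 0.4738 -0.1215  0.0483] [0.061  0.062  0.0121]
```

The wrist view shows the lid at (275,168) standing clear of everything. Its disc and knob agree on (0.627, 0.302). The pot sits within about 1 mm of the plate's centre. Next come the lid, then the tumbler.

```bash
python3 - <<'E'
from h import *
pick((.627,.302),.031,width=.6,force=30)
place((.473,-.1225),.031+.050,.55)
p=robot.camera("scene");save(p,"s2")
pick((.5195,.192),.045)
place((.4685,.009),.045+.005,.95)
pick((.638,.188),.046,width=.9)
p=robot.camera("scene");save(p,"s3")
E
```

```text
pick (0.627, 0.302) opening -0.006229628140606556 -0.00029256089091303045 ff 0.0 t 18.6
hit False [ 0.47297533 -0.12249771  0.07789979]
t 23.725
pick (0.5195, 0.192) opening 0.6988913890718744 0.690337525809242 ff 38.16774483653717 t 29.0333
hit True [0.469071   0.00896682 0.05095593]
t 33.325
pick (0.638, 0.188) opening 0.4552334495387753 0.460292819348264 ff 35.371519268956035 t 38.1583
```

View pics/s3.png

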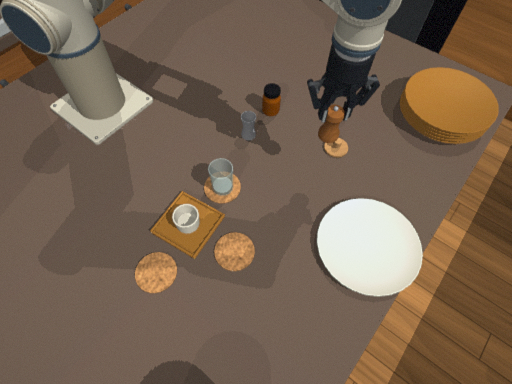

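The lid slipped out of the grasp and still stands upright at (336,147). The tumbler and pot are in place. The mill is held, but it may be tilted, so I'll crop in.

```bash
python3 - <<'E'
from h import *
im=cv2.imread("pics/s3.png")[60:180,270:400];cv2.imwrite("pics/c3.png",cv2.resize(im,None,fx=4.5,fy=4.5,interpolation=cv2.INTER_CUBIC))
E
```

```text
(no output)
```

View pics/c3.png

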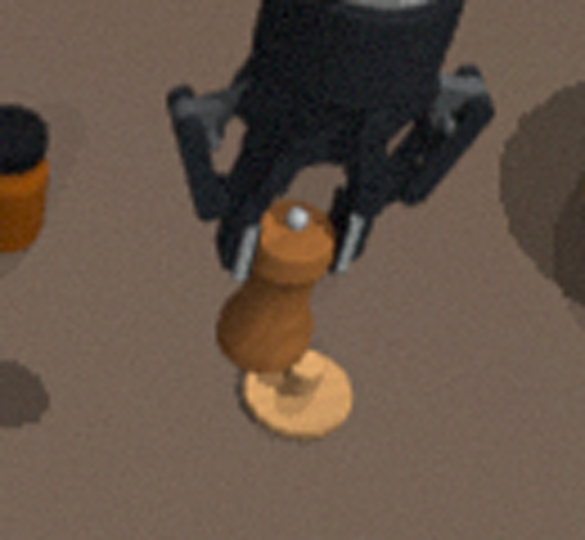

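```bash
python3 - <<'E'
from h import *
np.set_printoptions(precision=4,suppress=True)
print(robot.read_position(),robot.read_tool_rot(),ori(A),robot.read_opening())
p=robot.camera("scene")
for z in(.264,.22,.201,.174):
    q=cv2.projectPoints(np.array([[.638,.188,z]]),p["rvec"],p["tvec"],p["intrinsics"],None)[0].ravel();print(z,q,(q-[270,60])*4.5)
W=world(p);H=cv2.cvtColor(p["pixels"],cv2.COLOR_RGB2HSV)
m=(np.hypot(W[...,0]-.638,W[...,1]-.188)<.05)&(W[...,2]>.06)&(H[...,1]>130)&(H[...,2]>60)
s=W[m];
for lo in np.arange(.1,.28,.015):
    b=s[(s[:,2]>lo)&(s[:,2]<lo+.015)]
    if len(b)>4: print(round(lo,3),len(b),b.mean(0),np.ptp(b[:,:2]@np.array([.707,.707])))
b=W[(np.hypot(W[...,0]-.638,W[...,1]-.188)<.05)&(W[...,2]>.1)&(H[...,2]<60)];print("dark zmin",np.percentile(b[:,2],[0,1,5]))
w=W.reshape(-1,3);s=w[(np.hypot(w[:,0]-.625,w[:,1]-.299)<.04)&(w[:,2]>.02)&(w[:,2]<.04)];print("knob",len(s),s.mean(0))
E
```

```text
[0.6375 0.1879 0.219 ] [-1.2018 -2.9012  0.0016] [1.2022 2.9025 0.    ] 0.45510961473897893
0.264 [336.2168 106.2857] [297.9756 208.2856]
0.22 [331.8703 121.0107] [278.4162 274.548 ]
0.201 [330.1233 126.9289] [270.5549 301.1801]
0.174 [327.7627 134.9261] [259.932  337.1674]
0.175 107 [0.6447 0.1731 0.1836] 0.04405174243474819
0.19 134 [0.6415 0.1765 0.197 ] 0.03961785115270233
0.205 66 [0.6421 0.177  0.2122] 0.028074056550247417
0.22 47 [0.6436 0.1758 0.226 ] 0.029382019383139113
0.235 97 [0.6463 0.1758 0.2433] 0.03649336028866512
0.25 144 [0.6398 0.1851 0.2522] 0.032593282571129256
dark zmin [0.2334 0.2442 0.2669]
knob 57 [0.6292 0.2992 0.0307]
```

The mill hangs upright at the expected height, held by the head. I'll place it, then do the jigger, then retry the lid with a look before closing.

```bash
python3 - <<'E'
from h import *
np.set_printoptions(precision=4,suppress=True)
place((.604,-.105),.046+.005,.8)
pick((.410,.187),.040,width=.85)
place((.5005,-.254),.040+.005,.8)
robot.gripper_to(.5)
robot.move_pose([.627,.300,.15],ori(A))
print("guard",robot.servo_line([.627,.300,.031],max_speed=.1,until_force=4),robot.read_position(),robot.read_force())
p=robot.camera("scene");save(p,"s4");W=world(p)
cv2.imwrite("pics/c4.png",cv2.resize(p["pixels"][60:180,270:400,::-1],None,fx=4.5,fy=4.5,interpolation=cv2.INTER_CUBIC))
E
```

```text
hit True [ 0.6045 -0.1051  0.0517]
t 42.9333
pick (0.41, 0.187) opening 0.4645908282122511 0.4598356071154685 ff 35.28565518165124 t 48.1833
hit True [ 0.5011 -0.2545  0.0457]
t 53.4667
guard False [0.6276 0.3003 0.0318] [ 0.1544 -0.4278 -0.1624]
```

View pics/c4.png

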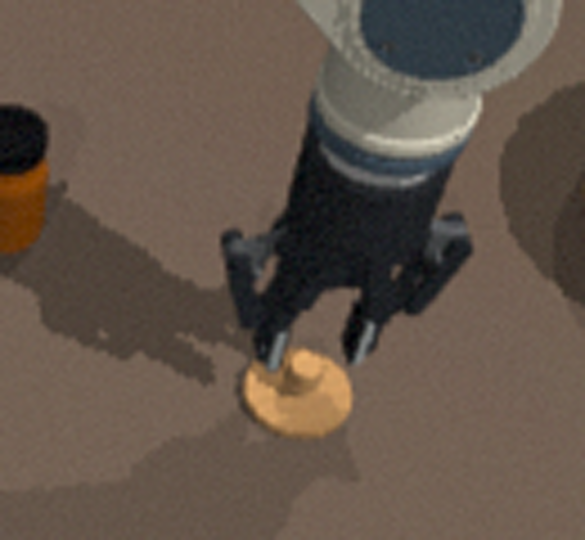

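View pics/s4.png

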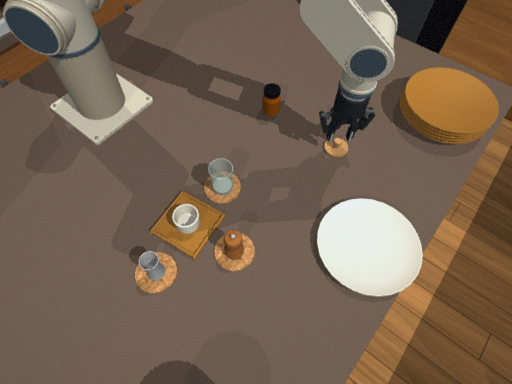

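The tumbler (221,180), mill (234,245), jigger (151,265) and pot (186,218) all stand on their targets. The fingers bracket the knob, but their tips look level with its top. I'll read their height from depth.

```bash
python3 - <<'E'
from h import *
np.set_printoptions(precision=4,suppress=True)
p=robot.camera("scene");W=world(p)
for c in[(275,362),(273,345),(280,340),(355,358),(360,345),(365,330),(303,360),(303,367),(300,375)]:
    u,v=int(round(270+c[0]/4.5)),int(round(60+c[1]/4.5));print(c,(u,v),W[v,u],p["pixels"][v,u])
p=robot.camera("wrist");save(p,"w5")
E
```

```text
(275, 362) (331, 140) [0.6176 0.2774 0.0522] [118 122 124]
(273, 345) (331, 137) [0.6159 0.2753 0.0653] [117 119 121]
(280, 340) (332, 136) [0.6175 0.2758 0.0701] [122 123 121]
(355, 358) (349, 140) [0.6523 0.3142 0.0438] [120 119 113]
(360, 345) (350, 137) [0.6527 0.3114 0.0594] [119 124 122]
(365, 330) (351, 133) [0.6521 0.3089 0.0776] [ 95 100  99]
(303, 360) (337, 140) [0.6253 0.3014 0.0349] [220 168 107]
(303, 367) (337, 142) [0.6288 0.296  0.0344] [220 166 107]
(300, 375) (337, 143) [0.6308 0.2924 0.0352] [181 135  88]
```

View pics/w5.png

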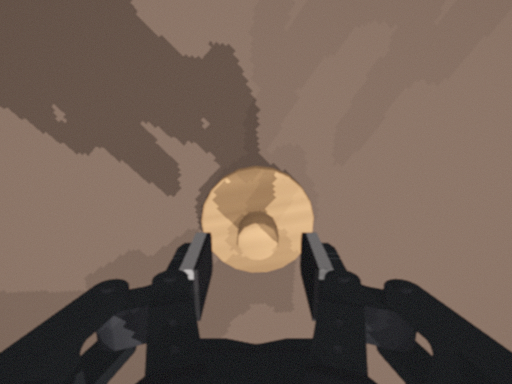

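The tips are at about z≈0.040 with the TCP at 0.032, so the fingers end roughly 20 mm higher than stated. They had closed above the knob. I'll find the disc by touch, back off a little and close.

```bash
python3 - <<'E'
from h import *
np.set_printoptions(precision=4,suppress=True)
x,y=.627,.301
robot.gripper_to(.45)
robot.servo_line([x,y,.020],max_speed=.05)
hit=robot.servo_line([x,y,-.012],max_speed=.02,until_force=3)
z=robot.read_position()[2];print(hit,z,robot.read_force())
z+=.005
robot.servo_line([x,y,z],max_speed=.03)
robot.gripper_to(0.,strength=30);g=robot.read_position()[2]
print("open",robot.read_opening(),robot.read_finger_force(),g)
if robot.read_opening()>.12:
    robot.servo_line([x,y,.20],max_speed=.12);print(robot.read_opening(),robot.read_finger_force())
open("g.txt","w").write(str(g))
p=robot.camera("scene");save(p,"s6")
cv2.imwrite("pics/c6.png",cv2.resize(p["pixels"][60:180,270:400,::-1],None,fx=4.5,fy=4.5,interpolation=cv2.INTER_CUBIC))
print(robot.read_time())
E
```

```text
True -3.0951087259659116e-05 [ 0.0251 -0.0716  5.3939]
open 0.2479486946318844 29.313048720359802 0.004928064380126954
0.24771609842308803 29.33507949113846
61.4417
```

View pics/c6.png

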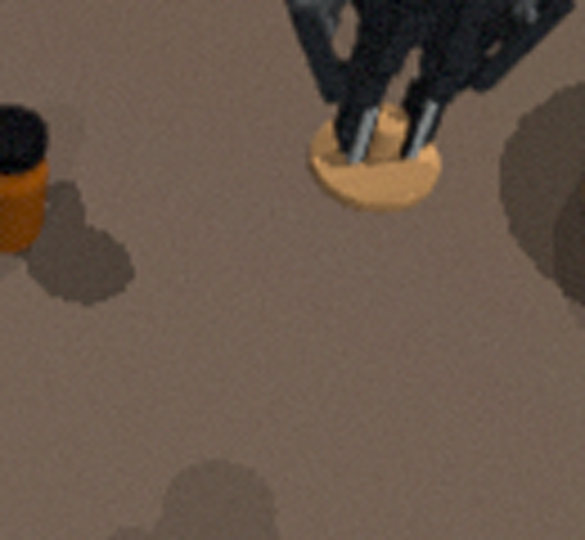

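The lid is held at its 22 mm knob (0.248 opening) and looks level. Before setting it down I measure its offset in the hand, plus the pot and the other placements.

```bash
cat > c.py <<'E'
from h import *
np.set_printoptions(precision=4,suppress=True)
T=dict(pot=((.4725,-.1225),.042,.056,.055),tumbler=((.4685,.009),.08,.096,.05),mill=((.604,-.105),.085,.11,.04),jigger=((.5005,-.254),.072,.09,.045))
def chk(extra={}):
  for cam in("top","scene"):
    w=world(robot.camera(cam)).reshape(-1,3)
    for n,(c,a,b,r) in{**T,**extra}.items():
        s=w[(np.hypot(w[:,0]-c[0],w[:,1]-c[1])<r)&(w[:,2]>a)&(w[:,2]<b)]
        if len(s)>5: print(cam,n,len(s),"mid",(s.max(0)+s.min(0))/2,"ext",np.ptp(s,axis=0))
E
python3 - <<'E'
from c import *
chk({"lid":((.627,.301),.190,.208,.045)})
print(robot.read_position())
E
```

```text
top pot 200 mid [ 0.4719 -0.1232  0.0488] ext [0.059  0.0609 0.0132]
top tumbler 160 mid [0.4685 0.008  0.0879] ext [0.0584 0.0562 0.0152]
top mill 154 mid [ 0.6036 -0.1056  0.0911] ext [0.0357 0.0349 0.0121]
top jigger 108 mid [ 0.4996 -0.2555  0.0783] ext [0.0392 0.0423 0.0122]
top lid 368 mid [0.6259 0.287  0.2016] ext [0.0663 0.04   0.0106]
scene pot 192 mid [ 0.4738 -0.1214  0.0481] ext [0.0606 0.0607 0.012 ]
scene tumbler 187 mid [0.4699 0.0098 0.0868] ext [0.058  0.0595 0.0135]
scene mill 95 mid [ 0.6053 -0.1047  0.0907] ext [0.0331 0.0313 0.0112]
scene jigger 110 mid [ 0.5011 -0.2535  0.0776] ext [0.0406 0.0396 0.0101]
scene lid 337 mid [0.6267 0.2974 0.2015] ext [0.0644 0.0581 0.0128]
[0.6267 0.3009 0.1993]
```

```bash
python3 - <<'E'
from c import *
place((.473,-.1225),.055,.5,zt=.22)
robot.move_pose([.45,.35,.25],ori(A))
chk({"lid":((.473,-.1225),.053,.065,.045),"knob":((.473,-.1225),.076,.095,.03)})
p=robot.camera("scene");save(p,"s7")
q=p["pixels"][140:300,110:270,::-1];cv2.imwrite("pics/c7.png",cv2.resize(q,None,fx=3.5,fy=3.5,interpolation=cv2.INTER_CUBIC))
print(robot.read_time())
E
```

```text
hit True [ 0.4735 -0.1226  0.0551]
t 66.6333
top pot 24 mid [ 0.4684 -0.1205  0.0546] ext [0.0562 0.0605 0.0027]
top tumbler 161 mid [0.4685 0.008  0.0877] ext [0.0583 0.0562 0.0148]
top mill 147 mid [ 0.6026 -0.1056  0.0919] ext [0.0337 0.0348 0.0138]
top jigger 110 mid [ 0.4996 -0.2552  0.0794] ext [0.0394 0.0405 0.0145]
top lid 685 mid [ 0.4724 -0.1225  0.0588] ext [0.0646 0.0644 0.0111]
top knob 90 mid [ 0.4719 -0.1232  0.0849] ext [0.0203 0.0202 0.0101]
scene pot 55 mid [ 0.4773 -0.1245  0.049 ] ext [0.0571 0.0586 0.014 ]
scene tumbler 182 mid [0.4698 0.0097 0.0868] ext [0.0584 0.0604 0.0134]
scene mill 92 mid [ 0.6067 -0.1066  0.0906] ext [0.0299 0.0327 0.0112]
scene jigger 103 mid [ 0.5013 -0.2535  0.0773] ext [0.0421 0.0397 0.0106]
scene lid 486 mid [ 0.4743 -0.122   0.0581] ext [0.0644 0.0642 0.0085]
scene knob 75 mid [ 0.4747 -0.1218  0.082 ] ext [0.0206 0.0215 0.0099]
68.5167
```

View pics/c7.png

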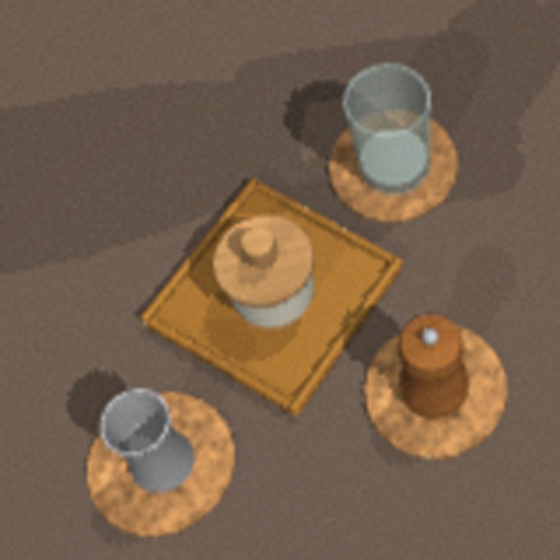

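All five stand upright and centred, the lid sits on the pot, and the arm is clear, so I'm handing in.

```bash
python3 -c "
from workcell import robot
print(robot.sign_off())"
```

```text
the job is handed in; nothing more can be done
None
```

The drinks setting is laid out and handed in at about 69 s of the 128 s allowed: the last camera check put all five things upright within a few millimetres of centre, and the amber jar was never approached (the lid needed a second grasp); the sign-off did not report a verdict.

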